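# Unload the lapping plate into the sorting trays

## Robot

A 6-joint arm with a two-finger parallel gripper is mounted at the origin on the work surface. World frame = base frame: x ahead of the robot, y to its left, z up, the work surface at z = 0. Lengths are in mm, angles in rad, forces in N, time in s.
With the tool pointing down it reaches from about 350 to 875 mm from the base axis. Payload 4.2 kg.
Tool frame: the origin (TCP) lies between the finger pads; the fingertips stand 25 mm ahead of it and the grasp point (between the pads) lies 6 mm ahead of it; z points along the fingers, y is the line along which they close (so a half turn about z gives the same grasp; the last joint's range is limited). The gripper opens to 85 mm and grips with 20 to 120 N. Pads are 22 mm wide; open, the fingers measure 114 mm over their backs; the gripper's body (76 mm by 85 mm) begins 54 mm behind the grasp point. The pads swing forward as they close: fully open they stand 13 mm farther back than shut.
Start: joints at [-0.909, 0.385, 0.008, 0, -1.194, -0.259], TCP at [245.01, -574.951, 234.412] pointing down, gripper open.
Joint ranges: [-3.14, 3.14], [-1.21, 2.06], [-1.07, 1.41], [-3.16, 2.05], [-2.99, -0.16], [-3.1, 3.1]. Speed limits (rad/s): [2.79, 2.79, 3.14, 3.14, 3.14, 3.14].

## Interface

Orientations are given as a unit quaternion [x, y, z, w].
In Python, from bench import arm gives the robot as it stands.
- The arm moves only by the shell command python3 -m pendant 'ROWS'. ROWS is JSON, a list of rows, each a list of 7 numbers: the shift along the tool's x, y, z in m, then the turn, a rotation vector about the tool's x, y, z in degrees, then the finger opening in m, from 0 to 0.0854. In form: [[x, y, z, wx, wy, wz, fingers], ...]. A call has 1 to 12 rows; each row shifts and turns the commanded pose from where the row before left it, along the tool's axes as they then stand; what a row does not reach is not made up. A row lasts 1/10 s, in which the tool goes at most 50 mm and 8.59 degrees, less where a joint would pass 70% of its speed; a pose out of reach is approached as far as the arm can. A call is refused whole if a number of a shift passes 0.05 or a number of a turn 8.59, either way. A call with a gripper value outside its range is refused whole. The fingers move at their own pace and stop on an object; the grip force is fixed at half the most. Time passes only in rows, so rows that do not move let the fingers close. It gives the time, the measured TCP pose, the force, the opening and the grip force at its end, in the units of the state.
- arm.read_state(): the state, without advancing time (a new reading comes with each control period).
- arm.get_image(name): name is "scene" or "top" or "wrist"; returns a dict with "image" (384x512x3 uint8, red, green, blue), "fx", "fy", "cx", "cy" (pixels), "xyz" and "rotation" of the camera in the world. Camera axes: x right, y down, z forward; pixel columns grow to the right and rows downward; lengths in mm; the calibration is good to about 2 mm. A picture is of the moment at which its call begins. There is no depth.
- arm.job_done(): hands the job in; it is judged then, once.
The state is a dict: "clock": time; "joints": joint angles; "joint_vel": joint speeds; "joint_efforts": joint torques, N m; "position": TCP position; "ee_rot": TCP orientation; "contact_force": force on the tool from outside, world axes, zero at the start; "wrist_torque": the same for the moment, N m; "gripper_width": finger opening in mm; "grasp_force": force on a finger pad.
Only numpy, scipy, OpenCV 4.12 (cv2) and the standard library are available. Lean on these libraries where they do the work, as an engineer would, in place of code of your own. Each camera call takes 0.05 s, during which the arm holds its last target. There are 200 camera calls.

## Task

Unload the orange lapping plate: put the white ceramic blanks in the white tray and the black carbide blanks in the black tray, the round blank of each in the bay with the round mark and the square one in the bay with the square mark, and put the blue load weight in the blue tray. Every piece must lie flat on its tray's floor, right way up; set each down, never drop it from more than a finger's width. Leave the slurry bottle and the green beaker standing where they are.

Things in the scene. Friction and masses are not known exactly. Their poses are not given: they have to be found in the camera images.
- white_round: White round blank (alumina ceramic, about 0.16 kg), an upright solid cylinder 44 mm in diameter and 28 mm high. Origin: centre of its underside, z up. Starts on the orange lapping plate, a fixed 300 mm disc whose top is 25 mm above the table.
- white_square: White square blank (alumina ceramic, about 0.17 kg), a solid block 40 by 40 mm (its x and y) and 28 mm high, any yaw. Origin: centre of its underside, z up. Starts on the orange lapping plate.
- black_round: Black round blank (silicon carbide, about 0.13 kg), an upright solid cylinder 44 mm in diameter and 28 mm high. Origin: centre of its underside, z up. Starts on the orange lapping plate, a fixed 300 mm disc whose top is 25 mm above the table.
- black_square: Black square blank (silicon carbide, about 0.14 kg), a solid block 40 by 40 mm (its x and y) and 28 mm high, any yaw. Origin: centre of its underside, z up. Starts on the orange lapping plate.
- weight: Blue-painted load weight, about 0.45 kg: disc 52 mm in diameter, 24 mm high; 14 mm steel neck up to 32 mm; round grip knob 24 mm in diameter from 32 to 52 mm above its underside. Origin: centre of its underside, z up. Starts on the lapping plate; the five pieces stand there in a circle, over 105 mm apart centre to centre, round a steel ring (64 mm wide, 18 mm high) at the middle.
- white_tray: White rectangular sorting tray fixed to the table, 82 mm (its x) by 159 mm (its y), rim 14 mm high, floor 5 mm thick, walls 5 mm. A 5 mm divider of rim height makes two bays, each 72 by 72 mm inside: that centred at y = +38.5 mm has a grey round mark on its floor, that at y = -38.5 mm a grey square mark. Origin: centre of the underside, z up.
- black_tray: Black rectangular sorting tray fixed to the table, 82 mm (its x) by 159 mm (its y), rim 14 mm high, floor 5 mm thick, walls 5 mm. A 5 mm divider of rim height makes two bays, each 72 by 72 mm inside: that centred at y = -38.5 mm has a grey round mark on its floor, that at y = +38.5 mm a grey square mark. Origin: centre of the underside, z up.
- blue_tray: Blue square tray fixed to the table, 92 by 92 mm, a single bay 82 by 82 mm inside, rim 14 mm high, floor 5 mm thick. Origin: centre of its underside, z up.
- slurry_bottle: Bystander: upright white dropper bottle with a red cap and yellow label, 46 mm in diameter, 78 mm tall. Origin: centre of its underside.
- beaker: Bystander: upright green open beaker, 72 mm across the rim, 70 mm tall. Origin: centre of its underside.

How it is judged (in metres and radians):
At the end, for the whole second after the job is handed in: Every piece upright (0.12 rad), released and at rest on the floor of its own bay (underside under 9 mm above the tray's underside, centre within 20 mm of the bay's centre along each tray axis); round in round-marked, square in square-marked bays; bottle and beaker moved under 30 mm (x of white_round in the frame of white_tray between -0.02 and 0.02 m and y of white_round in the frame of white_tray between 0.0185 and 0.0585 m and z of each of white_round, white_square in the frame of white_tray below 0.009 m and angle between each of white_round, white_square, black_round, black_square, weight's own z axis and vertical below 0.12 rad and linear speed of each of white_round, white_square, black_round, black_square, weight below 0.02 m/s and angular speed of each of white_round, white_square, black_round, black_square, weight below 0.2 rad/s and contact force between each of white_round, white_square, black_round, black_square, weight and the fingers below 0.05 N and x of white_square in the frame of white_tray between -0.02 and 0.02 m and y of white_square in the frame of white_tray between -0.0585 and -0.0185 m and x of black_round in the frame of black_tray between -0.02 and 0.02 m and y of black_round in the frame of black_tray between -0.0585 and -0.0185 m and z of each of black_round, black_square in the frame of black_tray below 0.009 m and x of black_square in the frame of black_tray between -0.02 and 0.02 m and y of black_square in the frame of black_tray between 0.0185 and 0.0585 m and x of weight in the frame of blue_tray between -0.02 and 0.02 m and y of weight in the frame of blue_tray between -0.02 and 0.02 m and z of weight in the frame of blue_tray below 0.009 m and distance of each of slurry_bottle, beaker from where it was at the start of the episode below 0.03 m); the robot touches nothing.
It fails at once if a piece is dropped: it falls freely faster than 0.6 m/s (a drop of about 18 mm) ((linear speed of white_round above 0.6 m/s and contact force between white_round and the fingers below 0.01 N) or (linear speed of white_square above 0.6 m/s and contact force between white_square and the fingers below 0.01 N) or (linear speed of black_round above 0.6 m/s and contact force between black_round and the fingers below 0.01 N) or (linear speed of black_square above 0.6 m/s and contact force between black_square and the fingers below 0.01 N) or (linear speed of weight above 0.6 m/s and contact force between weight and the fingers below 0.01 N)).
It fails at once if the bottle or the beaker is knocked over or moved more than 30 mm (distance of any of slurry_bottle, beaker from where it was at the start of the episode above 0.03 m or angle between any of slurry_bottle, beaker's own z axis and vertical above 0.5 rad).
It also fails if it takes over 112 s, if anything falls off the work surface, if the arm or the gripper's body presses on something with over 40 N, if the wrist force passes 120 N, or if a joint passes its speed limit or range.

## Working session

There is one attempt and no reset: what is moved stays moved. The work goes in short steps, Python scripts to look and compute and a shell command to move; the robot and the scene stay as the last step left them, time stands still between calls to the robot, and variables do not carry over. Pictures are saved under pics/ and viewed, at most 14 in all, crops included, and the job is handed in when it is done.

```bash
ls; mkdir -p pics; python3 - <<'E'
from bench import arm
import cv2,pickle
d={}
for n in("top","scene"):
    r=arm.get_image(n);d[n]=r;cv2.imwrite(f"pics/{n}0.png",r["image"][:,:,::-1]);print(n,r["fx"],r["cx"],r["cy"],r["xyz"],r["rotation"])
pickle.dump(d,open("d0.pkl","wb"))
s=arm.read_state();print(s)
E
```

```text
pics
top 394.8240566770461 255.89781807360572 193.62096504480064 [429.40873521 -89.61427381 972.19219588] [ 0.7086146  -0.70249422  0.03797563 -0.05408394]
scene 485.6440550205245 260.3024931138209 194.0614676784222 [1045.75956613  485.37788092 1272.52165934] [ 0.34790889  0.8961258  -0.25802496 -0.09664923]
{'clock': 0.1, 'joints': array([-9.09435020e-01,  3.85489234e-01,  6.78020094e-03, -3.91802878e-04,
       -1.19397335e+00, -2.58635142e-01]), 'joint_vel': array([ 0.00055297, -0.00226811,  0.00205787,  0.00117131,  0.00101251,
        0.00020505]), 'joint_efforts': array([-6.44721204e-04, -3.93317771e+01,  1.88928902e+01,  4.19793740e+00,
       -2.57624757e-03,  9.26406386e-06]), 'position': array([ 244.79143889, -574.52990837,  233.43851094]), 'ee_rot': array([-1.99934167e-01,  9.79808862e-01,  9.25842210e-04, -2.55493522e-04]), 'contact_force': array([0.18456538, 0.18388435, 0.56716052]), 'wrist_torque': array([ 0.04521375, -0.00013202, -0.01636952]), 'grasp_force': 0.0, 'gripper_width': 85.19727497962106}
```

View pics/top0.png

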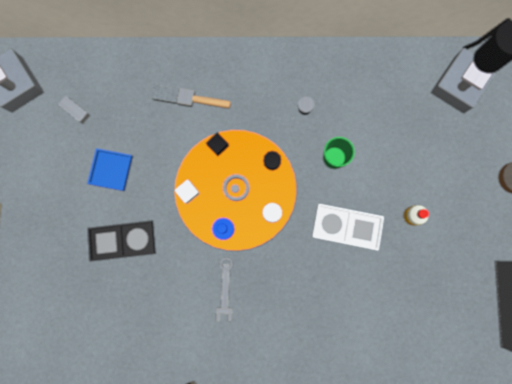

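View pics/scene0.png

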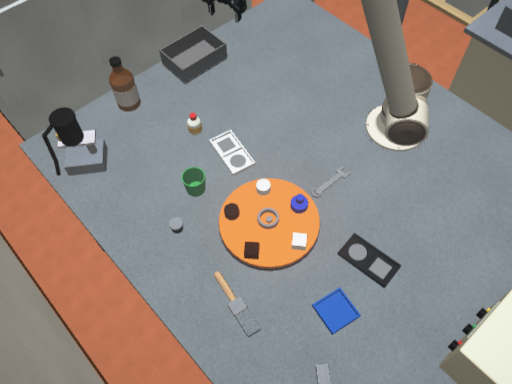

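The top view shows the orange plate at (236,190), with these pieces on it:

| Item | Pixel (top view) |
|---|---|
| black square | (217,144) |
| black round | (272,160) |
| white round | (272,212) |
| blue weight | (223,229) |
| white square | (186,191) |

The trays and bystanders are:

| Item | Pixel (top view) |
|---|---|
| black tray | (121,241), square mark left, round mark right |
| blue tray | (110,170) |
| white tray | (348,227), round mark left, square mark right |
| beaker | (338,152) |
| bottle | (418,215) |

The scene view shows the same items from the opposite side.

```bash
cat > h.py <<'E'
import numpy as np,cv2
from scipy.spatial.transform import Rotation as R
def ray(c,u,v):
    d=R.from_quat(c["rotation"]).apply([(u-c["cx"])/c["fx"],(v-c["cy"])/c["fy"],1.]);return np.array(c["xyz"]),d/np.linalg.norm(d)
def plane(c,u,v,z):
    o,d=ray(c,u,v);return o+d*(z-o[2])/d[2]
def tri(c1,p1,c2,p2):
    o1,a=ray(c1,*p1);o2,b=ray(c2,*p2)
    t=np.linalg.lstsq(np.stack([a,-b],1),o2-o1,rcond=None)[0]
    q1,q2=o1+a*t[0],o2+b*t[1];return (q1+q2)/2,np.linalg.norm(q1-q2)
def mask(c,kind):
    im=cv2.resize(c["image"],None,fx=1,fy=1);h=cv2.cvtColor(im,cv2.COLOR_RGB2HSV).astype(int);H,S,V=h[...,0],h[...,1],h[...,2]
    return {"white":(S<60)&(V>190),"black":(V<60),"blue":(H>100)&(H<130)&(S>150),"grey":(S<60)&(V>110)&(V<185),
     "orange":(H<22)&(S>180)&(V>150),"green":(H>45)&(H<85)&(S>100)}[kind].astype(np.uint8)
def blob(c,kind,near,r=25):
    """component nearest to seed: centroid, area, minAreaRect"""
    m=mask(c,kind);w=np.zeros_like(m);cv2.circle(w,tuple(map(int,near)),r,1,-1);m=m*w
    n,l,s,ce=cv2.connectedComponentsWithStats(m)
    k=1+min(range(n-1),key=lambda i:np.hypot(*(ce[i+1]-near))-s[i+1,4]*.05)
    cs,_=cv2.findContours((l==k).astype(np.uint8),cv2.RETR_EXTERNAL,cv2.CHAIN_APPROX_NONE)
    return ce[k],s[k,4],cv2.minAreaRect(max(cs,key=len))
def yaw(c,rect,z):
    p=[plane(c,*q,z)[:2] for q in cv2.boxPoints(rect)];e=p[1]-p[0];f=p[2]-p[1]
    g=e if np.hypot(*e)>np.hypot(*f) else f
    return np.degrees(np.arctan2(g[1],g[0])),np.hypot(*e),np.hypot(*f)
E
python3 - <<'E'
import pickle;from h import *
d=pickle.load(open("d0.pkl","rb"));T,S=d["top"],d["scene"]
for n,k,a,b,r in [("wr","white",(272,212),(263,186),14),("ws","white",(186,191),(300,241),16),("br","black",(272,160),(232,211),14),("bs","black",(217,144),(251,250),16),
 ("wt","blue",(223,229),(299,204),16),("bluetray","blue",(110,170),(336,310),40),("plate","orange",(236,190),(270,222),80),
 ("Wtray","white",(348,227),(233,151),45),("Btray","black",(121,241),(369,260),45),("Wm_round","grey",(332,224),(238,160),11),("Wm_sq","grey",(366,230),(227,143),11),("Bm_round","grey",(137,239),(357,252),12),("Bm_sq","grey",(106,243),(381,267),12),("beaker","green",(338,152),(195,181),25)]:
    A,B=blob(T,k,a,r),blob(S,k,b,r)
    if n in("plate","bluetray","Wtray","Btray"):
        pa,pb=A[2][0],B[2][0]
        if n!="plate":  # centroid of box outline
            pa,pb=A[2][0],B[2][0]
    else: pa,pb=A[0],B[0]
    P,e=tri(T,pa,S,pb);z={"wr":39,"ws":53,"br":39,"bs":53}.get(n,14 if "tray" in n else 5)
    print(n,P.round(1),"gap",e.round(1),A[1],B[1],np.round(pa,1),np.round(pb,1),"yaw",np.round(yaw(T,A[2],z),1),"yawS",np.round(yaw(S,B[2],z),1))
print(plane(T,418,215,40))
E
```

```text
wr [ 507.1 -105.9   47.1] gap 0.2 285 145 [271.9 212.1] [262.8 184.3] yaw [-89.6  42.7  42.7] yawS [-154.8   44.2   42.7]
ws [556.1  98.3  46.7] gap 0.2 294 186 [186.1 190.8] [299.1 239.1] yaw [-139.2   40.6   41.1] yawS [-139.4   41.1   39.4]Traceback (most recent call last):
  File "<stdin>", line 6, in <module>
  File "h.py", line 19, in blob
    k=1+min(range(n-1),key=lambda i:np.hypot(*(ce[i+1]-near))-s[i+1,4]*.05)
        ~~~^^^^^^^^^^^^^^^^^^^^^^^^^^^^^^^^^^^^^^^^^^^^^^^^^^^^^^^^^^^^^^^^
ValueError: min() iterable argument is empty
```

```bash
python3 - <<'E'
import pickle;from h import *
d=pickle.load(open("d0.pkl","rb"));T,S=d["top"],d["scene"]
for c,q in((T,(272,160)),(S,(232,211)),(S,(251,250)),(S,(369,275)),(S,(336,310)),(T,(137,239)),(T,(332,224)),(S,(238,160)),(S,(227,143)),(S,(357,252)),(S,(195,181)),(T,(110,170)),(T,(223,229)),(S,(299,204)),(T,(330,150))): print(q,c["image"][q[1]-1:q[1]+2,q[0]].tolist(),c["image"].dtype)
E
sed -i 's/(V<60)/(V<75)/;s/(V>190)/(V>200)/' h.py
cat > m0.py <<'E'
import pickle;from h import *
d=pickle.load(open("d0.pkl","rb"));T,S=d["top"],d["scene"]
for n,k,a,b,r in [("wr","white",(272,212),(263,186),14),("ws","white",(186,191),(300,241),16),("br","black",(272,160),(232,211),14),("bs","black",(217,144),(251,250),16),
 ("wt","blue",(223,229),(299,204),16),("bluetray","blue",(110,170),(336,310),40),("plate","orange",(236,190),(270,222),80),
 ("Wtray","white",(348,227),(233,151),45),("Btray","black",(121,241),(369,260),45),("Wm_round","grey",(332,224),(238,160),11),("Wm_sq","grey",(366,230),(227,143),11),("Bm_round","grey",(137,239),(357,252),12),("Bm_sq","grey",(106,243),(381,267),12),("beaker","green",(338,152),(195,181),25)]:
  try:
    A,B=blob(T,k,a,r),blob(S,k,b,r)
    pa,pb=(A[2][0],B[2][0]) if n in("plate","bluetray","Wtray","Btray") else (A[0],B[0])
    P,e=tri(T,pa,S,pb);z={"wr":39,"ws":53,"br":39,"bs":53}.get(n,14 if "tray" in n else 5)
    print(n,P.round(1),"gap",e.round(1),A[1],B[1],np.round(pa,1),np.round(pb,1),"yaw",np.round(yaw(T,A[2],z),1),"yawS",np.round(yaw(S,B[2],z),1))
  except ValueError: print(n,"no blob")
print(plane(T,418,215,40))
E
python3 m0.py
```

```text
(272, 160) [[46, 44, 47], [45, 45, 47], [45, 46, 47]] uint8
(232, 211) [[78, 59, 53], [79, 59, 54], [77, 57, 51]] uint8
(251, 250) [[75, 52, 45], [74, 51, 45], [74, 54, 47]] uint8
(369, 275) [[49, 51, 54], [41, 44, 47], [39, 41, 44]] uint8
(336, 310) [[61, 111, 205], [61, 111, 205], [61, 112, 205]] uint8
(137, 239) [[169, 172, 174], [169, 173, 175], [170, 173, 176]] uint8
(332, 224) [[173, 176, 179], [173, 176, 179], [173, 176, 179]] uint8
(238, 160) [[154, 157, 160], [154, 156, 160], [154, 156, 160]] uint8
(227, 143) [[150, 155, 158], [152, 156, 159], [152, 156, 159]] uint8
(357, 252) [[152, 155, 159], [151, 155, 159], [152, 157, 160]] uint8
(195, 181) [[62, 94, 69], [78, 146, 91], [94, 191, 113]] uint8
(110, 170) [[48, 117, 216], [48, 117, 216], [49, 117, 217]] uint8
(223, 229) [[45, 111, 237], [46, 112, 237], [46, 112, 237]] uint8
(299, 204) [[83, 74, 126], [86, 91, 186], [89, 100, 219]] uint8
(330, 150) [[62, 192, 96], [66, 206, 103], [68, 209, 105]] uint8
wr [ 507.1 -105.9   47.2] gap 0.1 285 140 [271.9 212.1] [262.9 184.3] yaw [-89.6  42.7  42.7] yawS [87.1 42.8 42.9]
ws [556.2
[... 824 characters left out ...]
yawS [ 96.   88.6 161.8]
Wm_round [ 484.3 -252.8   -0.6] gap 0.1 268 142 [331.5 223.5] [237.4 160.4] yaw [-89.5  41.4  41.4] yawS [169.7  46.6  45.2]
Wm_sq [ 468.9 -331.3   -4.2] gap 1.9 260 144 [363.8 229.9] [225.8 144.4] yaw [-12.5  41.1  39.6] yawS [170.5  49.2  41.9]
Bm_round [442.7 225.1   0.8] gap 0.1 380 235 [136.9 238.6] [357.3 251.6] yaw [-89.5  52.   51.2] yawS [137.5  49.   47.4]
Bm_sq [ 4.325e+02  3.018e+02 -1.000e-01] gap 0.7 389 275 [105.8 242.6] [380.1 267.8] yaw [-176.8   49.6   51.1] yawS [-171.5   49.2   48.5]
beaker [ 650.7 -261.9   49.8] gap 2.2 766 135 [338.2 152. ] [193.5 179.1] yaw [178.7  74.9  76.5] yawS [137.4  70.2  68.5]
[ 503.69020632 -448.21973344   40.        ]
```

```bash
cat > m1.py <<'E'
import pickle;from h import *
d=pickle.load(open("d0.pkl","rb"));T,S=d["top"],d["scene"]
def dk(c,near,r,kind):
    h=cv2.cvtColor(c["image"],cv2.COLOR_RGB2HSV).astype(int);H,Sa,V=h[...,0],h[...,1],h[...,2]
    m=((V<115) if kind=="dark" else ((H>95)&(H<140))).astype(np.uint8);w=np.zeros_like(m);cv2.circle(w,near,r,1,-1);m*=w
    n,l,s,ce=cv2.connectedComponentsWithStats(m);k=1+np.argmax(s[1:,4])
    cs,_=cv2.findContours((l==k).astype(np.uint8),0,1);return ce[k],s[k,4],cv2.minAreaRect(cs[0])
for n,k,a,b,r in[("br","dark",(272,160),(232,211),14),("bs","dark",(217,144),(251,250),16),("wt","blue",(223,229),(299,204),17)]:
    A,B=dk(T,a,r,k),dk(S,b,r,k);P,e=tri(T,A[0],S,B[0]);print(n,P.round(1),"gap",e.round(1),A[1],B[1],"yaw",np.round(yaw(T,A[2],53),1),np.round(yaw(S,B[2],53),1), "topray z45",plane(T,*A[0],45).round(1))
for n,p in[("Wr",(331.5,223.5)),("Ws",(363.8,229.9)),("Br",(136.9,238.6)),("Bs",(105.8,242.6))]:print(n,plane(T,*p,5).round(1))
E
python3 m1.py
cat >> h.py <<'E'
def go(x,y,z,phi=None):
    """print what is left to (x,y,z) mm, closing line heading phi deg, in tool axes (after the turn)"""
    from bench import arm
    s=arm.read_state();r=R.from_quat(s["ee_rot"]);M=r.as_matrix();h=np.degrees(np.arctan2(M[1,1],M[0,1]))
    t=0 if phi is None else (h-phi+90)%180-90
    N=M@R.from_euler("z",t,degrees=True).as_matrix()
    print("clock",round(s["clock"],1),"pos",s["position"].round(1),"head",h.round(1),"turn z",round(t,1),"shift after turn",(N.T@(np.array([x,y,z])-s["position"])).round(1),"j6",s["joints"][5].round(2),"tilt",(M[:,2]).round(3),"F",np.round(s["contact_force"],1),"grip",round(s["gripper_width"],1))
E
python3 -c "
from h import *
go(507,-106,130,0)"
```

```text
br [ 634.1 -105.1   34.6] gap 0.2 234 188 yaw [-179.9   35.7   41.1] [49.1 41.  50.1] topray z45 [ 631.8 -104.9   45. ]
bs [674.5  28.   36.1] gap 0.1 270 219 yaw [-135.    37.5   43.4] [-136.5   48.1   38.1] topray z45 [672.1  27.   45. ]
wt [468.6  10.1  36.2] gap 0.4 374 241 yaw [-89.5  49.1  48.7] [86.4 53.1 53.3] topray z45 [468.    9.3  45. ]
Wr [ 484.  -251.9    5. ]
Ws [ 469.1 -329.7    5. ]
Br [442.8 223.7   5. ]
Bs [432.3 300.    5. ]
clock 0.1 pos [ 244.8 -574.5  233.4] head 113.1 turn z -66.9 shift after turn [-468.4 -262.3  104. ] j6 -0.26 tilt [-0.001  0.002 -1.   ] F [0.2 0.2 0.6] grip 85.2
```

```bash
python3 -c "
from h import *
go(507,-106,130,124)"
```

```text
clock 0.1 pos [ 244.8 -574.5  233.4] head 113.1 turn z -10.9 shift after turn [-479.4  241.6  104. ] j6 -0.26 tilt [-0.001  0.002 -1.   ] F [0.2 0.2 0.6] grip 85.2
```

```bash
python3 -m pendant '[[0,0,0,0,0,-5.5,0.085],[-0.04,0.02,0.008,0,0,-5.4,0.085],[-0.044,0.022,0.009,0,0,0,0.085],[-0.044,0.022,0.009,0,0,0,0.085],[-0.044,0.022,0.009,0,0,0,0.085],[-0.044,0.022,0.009,0,0,0,0.085],[-0.044,0.022,0.009,0,0,0,0.085],[-0.044,0.022,0.009,0,0,0,0.085],[-0.044,0.022,0.009,0,0,0,0.085],[-0.044,0.022,0.009,0,0,0,0.085],[-0.044,0.022,0.009,0,0,0,0.085],[-0.035,0.017,0.009,0,0,0,0.085]]'; python3 -c "
from h import *
go(507,-106,61,124)"
```

```text
clock: 1.3
position: [508.6, -116.7, 136.0]
ee_rot: [-0.293, 0.956, 0.0, -0.0]
contact_force: [1.3, -1.5, 0.5]
gripper_width: 84.8
grasp_force: 0.0
clock 1.3 pos [ 508.6 -116.7  136. ] head 124.1 turn z 0.1 shift after turn [-4.7  9.8 75. ] j6 -1.06 tilt [-0.  0. -1.] F [ 1.3 -1.5  0.5] grip 84.8
```

```bash
python3 -m pendant '[[0,0,0.02,0,0,0,0.085],[0,0,0.01,0,0,0,0.085],[0,0,0,0,0,0,0.085],[0,0,0,0,0,0,0.085]]'; python3 - <<'E'
from h import *
from bench import arm
r=arm.get_image("wrist");cv2.imwrite("pics/w1.png",r["image"][:,:,::-1]);print(r["fx"],r["xyz"],r["rotation"])
go(507,-106,61,124)
E
```

```text
clock: 1.7
position: [507.5, -119.9, 106.6]
ee_rot: [-0.292, 0.957, -0.0, -0.0]
contact_force: [-1.3, -1.1, 0.6]
gripper_width: 85.3
grasp_force: 0.0
318.79793154959344 [ 451.95324783 -157.20926469  246.57224732] [0.46587987 0.87466116 0.11822047 0.06283083]
clock 1.8 pos [ 507.9 -120.   107. ] head 123.9 turn z -0.1 shift after turn [-7.1 12.1 46. ] j6 -1.06 tilt [ 0.001 -0.    -1.   ] F [0.2 0.8 0.3] grip 84.9
```

View pics/w1.png

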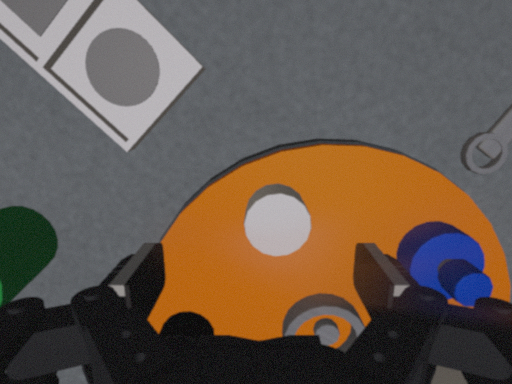

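The wrist view shows the white round blank with its top-face centre near (278,225), between the open fingers at columns 150 and 370. The white tray's round bay is at the upper left, and the weight is at (455,260).

```bash
python3 - <<'E'
from h import *
from bench import arm
r=arm.get_image("wrist");b=blob(r,"white",(278,225),45);print(b[0],b[1])
print(plane(r,278,225,53),plane(r,122,67,5))
E
```

```text
Traceback (most recent call last):
  File "h.py", line 19, in blob
    k=1+min(range(n-1),key=lambda i:np.hypot(*(ce[i+1]-near))-s[i+1,4]*.05)
        ~~~^^^^^^^^^^^^^^^^^^^^^^^^^^^^^^^^^^^^^^^^^^^^^^^^^^^^^^^^^^^^^^^^
ValueError: min() iterable argument is empty
```

```bash
python3 - <<'E'
from h import *
from bench import arm
r=arm.get_image("wrist")
print(plane(r,278,225,53),plane(r,122,67,5))
go(507,-106,61,124)
E
```

```text
[ 507.6552379  -105.10382771   53.        ] [ 484.88067385 -252.57056456    5.        ]
clock 1.9 pos [ 508.  -119.9  107.3] head 123.9 turn z -0.1 shift after turn [-6.8 12.1 46.3] j6 -1.06 tilt [ 0.002 -0.    -1.   ] F [-0.5 -0.7  0.8] grip 85.4
```

```bash
python3 -m pendant '[[-0.007,0.012,0.01,0,0,0,0.085],[0,0,0.018,0,0,0,0.085],[0,0,0.018,0,0,0,0.085],[0,0,0,0,0,0,0.085],[0,0,0,0,0,0,0.03],[0,0,0,0,0,0,0.03],[0,0,0,0,0,0,0.03],[0,0,0,0,0,0,0.03],[0,0,0,0,0,0,0.03]]'; python3 - <<'E'
from h import *
from bench import arm
r=arm.get_image("wrist");cv2.imwrite("pics/w2.png",r["image"][:,:,::-1]);go(484.5,-252.3,41,124)
E
```

```text
clock: 2.75
position: [507.1, -105.3, 60.9]
ee_rot: [-0.292, 0.956, -0.0, 0.0]
contact_force: [-0.4, 1.0, 0.3]
gripper_width: 30.1
grasp_force: 0.0
clock 2.8 pos [ 507.  -105.3   60.8] head 124.0 turn z -0.0 shift after turn [ 100.9 -109.3   19.7] j6 -1.09 tilt [ 0.001  0.    -1.   ] F [-0.5 -0.1 -0. ] grip 29.8
```

View pics/w2.png

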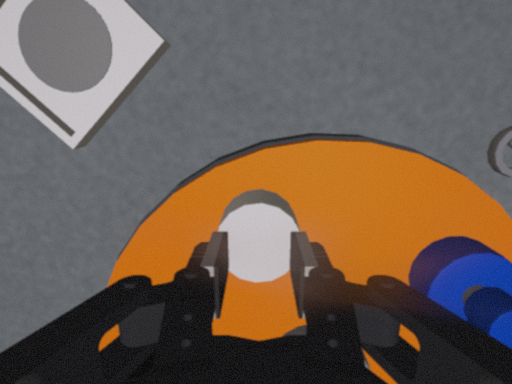

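The wrist view shows the pads closed to 30 mm, with tips near (227,235) and (293,235), over the blank's 80 px top face at (260,240). The fingers seem to have closed above the blank, so I'll check the heights.

```bash
python3 - <<'E'
from h import *
from bench import arm
r=arm.get_image("wrist");Rm=R.from_quat(r["rotation"]).as_matrix()
im=r["image"];print(r["xyz"],Rm[:,2].round(3))
def pr(p):
    q=Rm.T@(np.array(p)-r["xyz"]);return (q[:2]/q[2]*[r["fx"],r["fy"]]+[r["cx"],r["cy"]]).round(0),q[2].round(0)
for z in(25,36,53,61,70):print(z,pr([507,-105.5,z]))
g=cv2.cvtColor(im,cv2.COLOR_RGB2HSV)
for y in(225,235,240,250):print(y,im[y,215:310:6].tolist()[::2])
M=R.from_quat(arm.read_state()["ee_rot"]).as_matrix();tc=arm.read_state()["position"]
for dz in(0,6,25):
  for s in(-15,15):print(dz,s,pr(tc+M@[0,s,dz]), pr(tc+M@[11,s,dz])[0],pr(tc+M@[-11,s,dz])[0])
E
```

```text
[ 451.33742578 -142.71648114  200.6654732 ] [ 0.221  0.149 -0.964]
25 (array([258., 224.]), np.float64(187.0))
36 (array([258., 231.]), np.float64(177.0))
53 (array([258., 243.]), np.float64(160.0))
61 (array([258., 250.]), np.float64(152.0))
70 (array([258., 259.]), np.float64(144.0))
225 [[199, 114, 45], [197, 190, 194], [197, 192, 195], [198, 195, 198], [199, 194, 195], [200, 194, 197], [200, 194, 197], [191, 116, 53]]
235 [[94, 83, 78], [108, 102, 99], [197, 190, 194], [198, 192, 195], [198, 192, 195], [197, 192, 196], [196, 190, 191], [97, 83, 79]]
240 [[92, 81, 75], [111, 98, 97], [197, 191, 193], [194, 189, 192], [197, 189, 194], [196, 189, 191], [196, 189, 193], [103, 88, 83]]
250 [[90, 75, 70], [97, 85, 82], [195, 188, 190], [197, 192, 194], [195, 190, 194], [200, 193, 197], [195, 190, 190], [85, 73, 65]]
0 -15 (array([227., 250.]), np.float64(153.0)) [227. 229.] [228. 271.]
0 15 (array([290., 250.]), np.float64(153.0)) [291. 229.] [289. 271.]
6 -15 (array([229., 245.]), np.float64(159.0)) [228. 224.] [229. 265.]
6 15 (array([289., 245.]), np.float64(159.0)) [289. 224.] [288. 265.]
25 -15 (array([232., 231.]), np.float64(177.0)) [231. 212.] [232. 249.]
25 15 (array([286., 231.]), np.float64(177.0)) [286. 212.] [285. 249.]
```

```bash
for i in 1; do python3 -m pendant '[[0,0,0.003,0,0,0,0.03],[0,0,0,0,0,0,0.03]]'; done; python3 - <<'E'
from h import *
from bench import arm
r=arm.get_image("scene");cv2.imwrite("pics/s2.png",cv2.resize(r["image"][150:240,200:320,::-1],None,fx=6,fy=6,interpolation=cv2.INTER_CUBIC))
a=cv2.imread("pics/w2.png");h=cv2.cvtColor(a,cv2.COLOR_BGR2HSV)
m=((h[...,1]<40)&(h[...,2]>150)).astype(np.uint8);n,l,s,c=cv2.connectedComponentsWithStats(m[:300,200:320].copy());print(s[np.argsort(-s[:,4])[:4]])
a=cv2.imread("pics/w1.png");h=cv2.cvtColor(a,cv2.COLOR_BGR2HSV)
m=((h[...,1]<40)&(h[...,2]>150)).astype(np.uint8);n,l,s,c=cv2.connectedComponentsWithStats(m[180:270,220:330].copy());print(s[np.argsort(-s[:,4])[:4]])
E
```

```text
clock: 3.05
position: [506.5, -105.3, 57.0]
ee_rot: [-0.292, 0.956, 0.0, -0.0]
contact_force: [0.3, 0.7, -0.3]
gripper_width: 30.4
grasp_force: 0.0
[[    0     0   120   300 31394]
 [   18   203    81    79  4545]
 [  105   267     7     9    33]
 [    7   267     6     9    28]]
[[   0    0  110   90 6746]
 [  25   14   66   62 3154]]
```

View pics/s2.png

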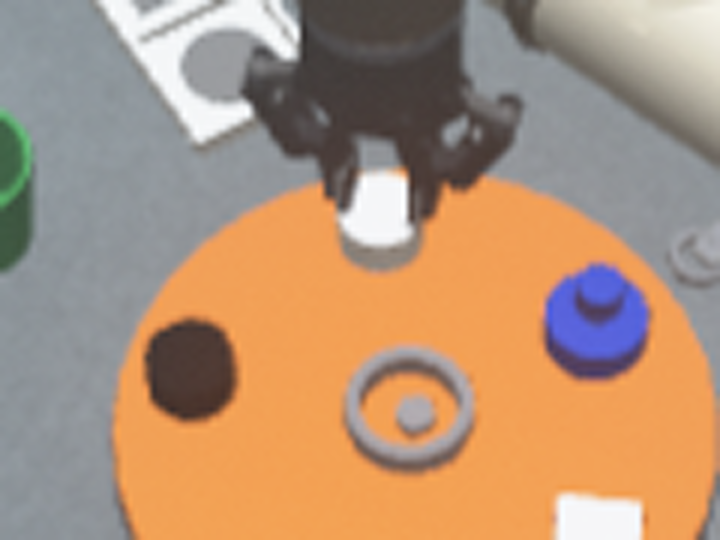

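The scene crop confirms it: the fingers stand over the blank's top at about (380,205) in the crop and are not around it. I'll go down by touch.

```bash
python3 -m pendant '[[0,0,0.003,0,0,0,0.03],[0,0,0,0,0,0,0.03]]'|egrep "pos|force"; python3 -m pendant '[[0,0,0.003,0,0,0,0.03],[0,0,0,0,0,0,0.03]]'|egrep "pos|force"
```

```text
position: [507.2, -105.3, 55.7]
contact_force: [-1.8, 0.7, 9.4]
grasp_force: 4.7
position: [507.3, -105.4, 55.6]
contact_force: [-9.5, 4.1, 29.1]
grasp_force: 14.5
```

```bash
python3 -m pendant '[[0,0,-0.012,0,0,0,0.075],[0,0,0,0,0,0,0.075],[0,0,0,0,0,0,0.075],[0,0,0,0,0,0,0.075],[0,0,0.014,0,0,0,0.075],[0,0,0.014,0,0,0,0.075],[0,0,0,0,0,0,0.075],[0,0,0,0,0,0,0.035],[0,0,0,0,0,0,0.035],[0,0,0,0,0,0,0.035],[0,0,0,0,0,0,0.035]]'; python3 - <<'E'
from h import *
go(484.5,-252.3,41,124)
E
```

```text
clock: 4.6
position: [507.5, -105.3, 36.2]
ee_rot: [-0.292, 0.956, -0.0, 0.001]
contact_force: [-0.7, -0.1, 2.4]
gripper_width: 42.2
grasp_force: 60.8
clock 4.6 pos [ 507.5 -105.3   36.2] head 124.0 turn z -0.0 shift after turn [ 101.3 -109.    -4.8] j6 -1.09 tilt [ 0.002  0.    -1.   ] F [-0.7 -0.1  2.4] grip 42.2
```

```bash
python3 -m pendant '[[0,0,-0.015,0,0,0,0.035],[0,0,-0.03,0,0,0,0.035],[0.017,-0.018,-0.015,0,0,0,0.035],[0.024,-0.026,0,0,0,0,0.035],[0.024,-0.026,0,0,0,0,0.035],[0.024,-0.026,0,0,0,0,0.035],[0.012,-0.013,0,0,0,0,0.035],[0,0,0.015,0,0,0,0.035],[0,0,0.03,0,0,0,0.035],[0,0,0.015,0,0,0,0.035],[0,0,0,0,0,0,0.035]]'; python3 - <<'E'
from h import *
from bench import arm
go(484.5,-252.3,18,124)
E
```

```text
clock: 5.7
position: [481.8, -251.7, 33.0]
ee_rot: [-0.292, 0.957, 0.002, -0.003]
contact_force: [0.5, 0.8, -1.3]
gripper_width: 42.1
grasp_force: 61.1
clock 5.7 pos [ 481.8 -251.7   33. ] head 123.9 turn z -0.1 shift after turn [-2.  -2.1 15. ] j6 -0.79 tilt [-0.006  0.002 -1.   ] F [ 0.5  0.8 -1.3] grip 42.1
```

```bash
python3 -m pendant '[[-0.002,-0.002,0.008,0,0,0,0.035],[0,0,0.006,0,0,0,0.035],[0,0,0,0,0,0,0.035]]'|egrep "pos|force"; python3 -m pendant '[[0,0,0.002,0,0,0,0.035],[0,0,0,0,0,0,0.035]]'|egrep "pos|force"
```

```text
position: [486.7, -252.5, 21.1]
contact_force: [0.7, -0.6, -1.3]
grasp_force: 61.1
position: [486.9, -252.6, 19.6]
contact_force: [-0.2, -0.4, -1.0]
grasp_force: 61.1
```

```bash
python3 -m pendant '[[0,0,0.002,0,0,0,0.035],[0,0,0,0,0,0,0.035]]'|egrep "pos|force"; python3 -m pendant '[[0,0,0.0015,0,0,0,0.035],[0,0,0,0,0,0,0.035]]'|egrep "pos|force"
```

```text
position: [486.8, -252.6, 17.4]
contact_force: [-0.3, -0.4, -1.2]
grasp_force: 61.1
position: [487.0, -252.7, 16.3]
contact_force: [0.0, 0.5, 1.8]
grasp_force: 61.5
```

```bash
python3 -m pendant '[[0,0,0,0,0,0,0.055],[0,0,0,0,0,0,0.055],[0,0,0,0,0,0,0.055],[0,0,-0.02,0,0,0,0.06],[0,0,-0.04,0,0,0,0.085],[0,0,-0.03,0,0,-6.5,0.085]]'; python3 - <<'E'
from h import *
go(556.2,98.3,100,130.5)
E
```

```text
clock: 7.2
position: [487.2, -252.9, 107.5]
ee_rot: [-0.347, 0.938, -0.0, 0.0]
contact_force: [0.9, 1.1, 0.7]
gripper_width: 84.5
grasp_force: 0.0
clock 7.2 pos [ 487.2 -252.9  107.5] head 130.7 turn z 0.2 shift after turn [-280.6  222.2    7.4] j6 -0.68 tilt [ 0.001 -0.001 -1.   ] F [0.9 1.1 0.7] grip 84.5
```

```bash
python3 -m pendant '[[-0.02,0.016,0,0,0,0,0.085],[-0.036,0.0285,0,0,0,0,0.085],[-0.036,0.0285,0,0,0,0,0.085],[-0.036,0.0285,0,0,0,0,0.085],[-0.036,0.0285,0,0,0,0,0.085],[-0.036,0.0285,0,0,0,0,0.085],[-0.036,0.0285,0,0,0,0,0.085],[-0.030,0.0235,0,0,0,0,0.085],[-0.0146,0.0117,0,0,0,0,0.085],[0,0,0.007,0,0,0,0.085],[0,0,0,0,0,0,0.085]]'|head -2; python3 - <<'E'
from h import *
from bench import arm
r=arm.get_image("wrist");cv2.imwrite("pics/w3.png",r["image"][:,:,::-1])
h=cv2.cvtColor(r["image"],cv2.COLOR_RGB2HSV);m=((h[...,1]<40)&(h[...,2]>165)).astype(np.uint8)
n,l,s,c=cv2.connectedComponentsWithStats(m)
for k in range(1,n):
    if s[k,4]>1500:
        cs,_=cv2.findContours((l==k).astype(np.uint8),0,1);q=cv2.minAreaRect(cs[0]);print(s[k],c[k],plane(r,*c[k],50),yaw(r,q,50))
go(556.2,98.3,36,130.5)
E
```

```text
clock: 8.3
position: [554.8, 97.8, 97.6]
[ 225  190   65   59 3719] [256.948911 218.652057] [556.1597195  97.6755042  50.       ] (np.float64(130.42939625329217), np.float64(38.953008464420705), np.float64(38.401846263854814))
clock 8.3 pos [555.   97.3  98. ] head 130.4 turn z -0.1 shift after turn [-1.7 -0.1 62. ] j6 -1.33 tilt [-0.003 -0.001 -1.   ] F [-0.5 -0.4  0.2] grip 84.7
```

View pics/w3.png

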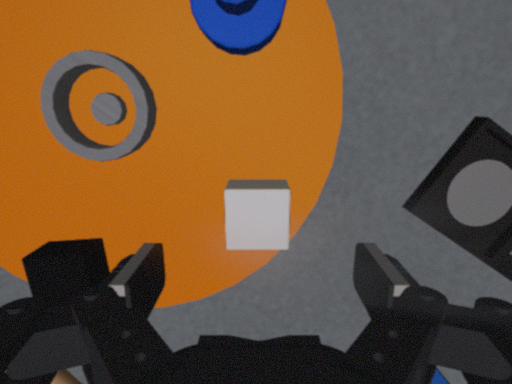

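The wrist view shows the white square blank at (257,219), aligned with and centred between the open fingers. The black square is at (65,270) and is clear of the fingers.

```bash
python3 -m pendant '[[-0.001,0,0.02,0,0,0,0.08],[0,0,0.03,0,0,0,0.075],[0,0,0.012,0,0,0,0.075],[0,0,0,0,0,0,0.06],[0,0,0,0,0,0,0.035],[0,0,0,0,0,0,0.035],[0,0,0,0,0,0,0.035],[0,0,0,0,0,0,0.035]]'; python3 - <<'E'
from h import *
go(469.5,-329.5,36,124)
E
```

```text
clock: 9.15
position: [557.8, 99.4, 38.4]
ee_rot: [-0.346, 0.938, -0.0, 0.001]
contact_force: [-0.3, -0.8, 5.1]
gripper_width: 38.6
grasp_force: 62.6
clock 9.2 pos [557.8  99.4  38.4] head 130.5 turn z 6.5 shift after turn [ 313.  -306.2    1.8] j6 -1.33 tilt [ 0.003  0.001 -1.   ] F [-0.3 -0.8  5.1] grip 38.6
```

```bash
python3 -m pendant '[[0,0,-0.015,0,0,0,0.035],[0,0,-0.03,0,0,3.2,0.035],[0,0,-0.02,0,0,3.3,0.035]]'|head -2; python3 -m pendant '[[0.016,-0.015,0,0,0,0,0.035],[0.028,-0.0275,0,0,0,0,0.035],[0.028,-0.0275,0,0,0,0,0.035],[0.028,-0.0275,0,0,0,0,0.035],[0.028,-0.0275,0,0,0,0,0.035],[0.028,-0.0275,0,0,0,0,0.035],[0.028,-0.0275,0,0,0,0,0.035],[0.028,-0.0275,0,0,0,0,0.035],[0.028,-0.0275,0,0,0,0,0.035],[0.028,-0.0275,0,0,0,0,0.035],[0.028,-0.0275,0,0,0,0,0.035],[0.016,-0.015,0,0,0,0,0.035]]'; python3 -m pendant '[[0,0,0.02,0,0,0,0.035],[0,0,0.02,0,0,0,0.035],[0,0,0.015,0,0,0,0.035],[0,0,0,0,0,0,0.035]]' |head -2;python3 - <<'E'
from h import *
go(469.5,-329.5,18,124)
E
```

```text
clock: 9.45
position: [556.8, 99.3, 103.2]
clock: 10.65
position: [467.4, -330.3, 101.6]
ee_rot: [-0.291, 0.957, 0.0, -0.0]
contact_force: [0.5, 0.2, -1.6]
gripper_width: 38.7
grasp_force: 61.9
clock: 11.05
position: [466.4, -327.2, 44.5]
clock 11.1 pos [ 466.4 -327.2   44.5] head 123.9 turn z -0.1 shift after turn [-1.4 -3.7 26.5] j6 -0.65 tilt [-0.005  0.003 -1.   ] F [-1.   0.2 -2. ] grip 38.7
```

```bash
python3 -m pendant '[[-0.001,-0.003,0.015,0,0,0,0.035],[0,0,0.008,0,0,0,0.035],[0,0,0,0,0,0,0.035]]'|egrep "pos|force"; python3 -m pendant '[[0,0,0.0015,0,0,0,0.035],[0,0,0,0,0,0,0.035]]'|egrep "pos|force"; python3 -m pendant '[[0,0,0.0015,0,0,0,0.035],[0,0,0,0,0,0,0.035]]'|egrep "pos|force"
```

```text
position: [470.3, -329.6, 22.7]
contact_force: [-0.1, -0.4, -2.1]
grasp_force: 61.9
position: [471.2, -330.1, 22.7]
contact_force: [-0.6, 0.7, -1.7]
grasp_force: 61.9
position: [471.1, -330.1, 21.1]
contact_force: [-0.4, -0.0, -2.2]
grasp_force: 61.9
```

```bash
python3 -m pendant '[[0,0,0.002,0,0,0,0.035],[0,0,0,0,0,0,0.035]]'|egrep "pos|force"; python3 -m pendant '[[0,0,0.0015,0,0,0,0.035],[0,0,0,0,0,0,0.035]]'|egrep "pos|force"
```

```text
position: [470.8, -330.0, 18.8]
contact_force: [-0.6, -0.2, -1.9]
grasp_force: 61.9
position: [471.0, -330.1, 18.4]
contact_force: [-1.9, 1.2, 4.0]
grasp_force: 62.5
```

```bash
python3 -m pendant '[[0,0,0,0,0,0,0.055],[0,0,0,0,0,0,0.055],[0,0,0,0,0,0,0.055],[0,0,-0.02,0,0,0,0.06],[0,0,-0.04,0,0,0,0.085],[0,0,-0.03,0,0,7,0.085],[0,0,-0.01,0,0,8,0.085],[0,0,0,0,0,8,0.085],[0,0,0,0,0,8,0.085],[0,0,0,0,0,8,0.085],[0,0,0,0,0,8,0.085],[0,0,0,0,0,8,0.085]]'|head -2;python3 -m pendant '[[0,0,0,0,0,8,0.085],[0,0,0,0,0,8,0.085],[0,0,0,0,0,0,0.085]]'|head -2; python3 - <<'E'
from h import *
go(633.5,-105,100,52.6)
E
```

```text
clock: 13.35
position: [471.0, -330.1, 117.3]
clock: 13.65
position: [471.0, -330.1, 117.3]
clock 13.7 pos [ 471.  -330.1  117.3] head 53.0 turn z 0.4 shift after turn [  7.6 277.5  17.3] j6 -1.89 tilt [-0.  0. -1.] F [-0.4  0.5  0.5] grip 85.1
```

```bash
python3 -m pendant '[[0,0.02,0.002,0,0,0,0.085],[0.001,0.035,0.002,0,0,0,0.085],[0.001,0.04,0.002,0,0,0,0.085],[0.001,0.04,0.002,0,0,0,0.085],[0.001,0.04,0.002,0,0,0,0.085],[0.001,0.04,0.002,0,0,0,0.085],[0.001,0.035,0.002,0,0,0,0.085],[0.001,0.0185,0.002,0,0,0,0.085],[0,0.009,0.002,0,0,0,0.085],[0,0,0,0,0,0,0.085],[0,0,0,0,0,0,0.085]]'|head -2; python3 - <<'E'
from h import *
from bench import arm
r=arm.get_image("wrist");cv2.imwrite("pics/w4.png",r["image"][:,:,::-1])
go(633.5,-105,36,52.6)
E
```

```text
clock: 14.75
position: [631.7, -105.2, 99.2]
clock 14.8 pos [ 631.7 -105.5   99.4] head 52.9 turn z 0.3 shift after turn [-1.2  1.5 63.4] j6 -2.3 tilt [-0.001 -0.    -1.   ] F [ 0.8 -0.4 -1.2] grip 84.8
```

View pics/w4.png

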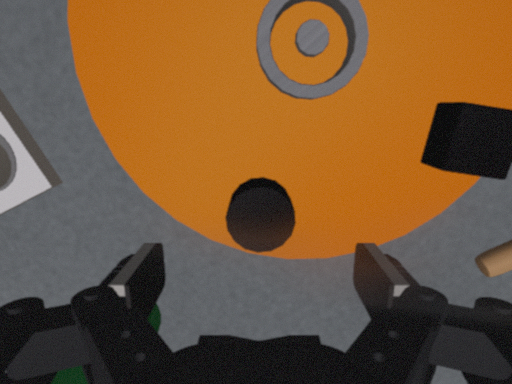

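The black round blank's top is at about (261,219), centred between the fingers. The beaker is below the left finger at (140,320) and clear of it sideways by more than 100 mm.

```bash
python3 -m pendant '[[-0.001,0.0015,0.02,0,0,0,0.08],[0,0,0.03,0,0,0,0.075],[0,0,0.012,0,0,0,0.075],[0,0,0,0,0,0,0.06],[0,0,0,0,0,0,0.035],[0,0,0,0,0,0,0.035],[0,0,0,0,0,0,0.035],[0,0,0,0,0,0,0.035]]'; python3 -m pendant '[[0,0,-0.015,0,0,0,0.035],[0,0,-0.03,0,0,0,0.035],[0,0,-0.03,0,0,-8,0.035],[0,0,-0.01,0,0,-8,0.035],[0,0,0,0,0,-8,0.035],[0,0,0,0,0,-8,0.035],[0,0,0,0,0,-8,0.035],[0,0,0,0,0,-8,0.035],[0,0,0,0,0,-8,0.035],[0,0,0,0,0,-8,0.035],[0,0,0,0,0,-8,0.035],[0,0,0,0,0,-8,0.035]]'|head -2; python3 -m pendant '[[0,0,0,0,0,-8,0.035],[0,0,0,0,0,-2,0.035]]';python3 - <<'E'
from h import *
go(442.8,223.7,36,142.6)
E
```

```text
clock: 15.6
position: [635.2, -103.8, 39.0]
ee_rot: [0.317, 0.948, 0.0, 0.001]
contact_force: [-0.6, -0.1, 4.4]
gripper_width: 41.6
grasp_force: 61.2
clock: 16.8
position: [634.0, -103.5, 123.1]
clock: 17.0
position: [634.0, -103.5, 123.0]
ee_rot: [-0.447, 0.894, 0.0, 0.0]
contact_force: [-0.4, -0.2, -0.8]
gripper_width: 41.9
grasp_force: 60.8
clock 17.0 pos [ 634.  -103.5  123. ] head 143.2 turn z 0.6 shift after turn [-143.8  350.6   87.2] j6 -0.73 tilt [-0.  0. -1.] F [-0.4 -0.2 -0.8] grip 41.9
```

```bash
python3 -m pendant '[[-0.007,0.017,0,0,0,0,0.035],[-0.014,0.034,0,0,0,0,0.035],[-0.0148,0.036,0,0,0,0,0.035],[-0.0148,0.036,0,0,0,0,0.035],[-0.0148,0.036,0,0,0,0,0.035],[-0.0148,0.036,0,0,0,0,0.035],[-0.0148,0.036,0,0,0,0,0.035],[-0.0148,0.036,0,0,0,0,0.035],[-0.0148,0.036,0,0,0,0,0.035],[-0.0123,0.03,0,0,0,0,0.035],[-0.007,0.017,0,0,0,0,0.035],[0,0,0.02,0,0,0,0.035]]'|head -2;python3 -m pendant '[[0,0,0.03,0,0,0,0.035],[0,0,0.025,0,0,0,0.035],[0,0,0.01,0,0,0,0.035],[0,0,0.005,0,0,0,0.035],[0,0,0,0,0,0,0.035]]'; python3 - <<'E'
from h import *
go(442.8,223.7,18.5,142.6)
E
```

```text
clock: 18.2
position: [442.1, 225.6, 105.5]
clock: 18.7
position: [441.7, 222.2, 32.8]
ee_rot: [-0.446, 0.895, 0.0, 0.0]
contact_force: [-0.5, -0.4, -1.5]
gripper_width: 41.9
grasp_force: 61.1
clock 18.7 pos [441.7 222.2  32.8] head 143.0 turn z 0.4 shift after turn [-1.9  0.  14.3] j6 -1.44 tilt [ 0.  0. -1.] F [-0.5 -0.4 -1.5] grip 41.9
```

```bash
python3 -m pendant '[[-0.0015,0,0.007,0,0,0,0.035],[0,0,0.003,0,0,0,0.035],[0,0,0,0,0,0,0.035]]'|egrep "pos|contact"; python3 -m pendant '[[0,0,0.002,0,0,0,0.035],[0,0,0,0,0,0,0.035]]'|egrep "pos|contact"; python3 -m pendant '[[0,0,0.0015,0,0,0,0.035],[0,0,0,0,0,0,0.035]]'|egrep "pos|contact"
```

```text
position: [442.3, 223.1, 22.4]
contact_force: [-1.4, -0.4, -0.6]
position: [442.3, 223.1, 20.5]
contact_force: [-0.2, 0.9, -0.2]
position: [442.5, 223.3, 19.0]
contact_force: [0.5, 0.5, -1.3]
```

```bash
python3 -m pendant '[[0,0,0.0015,0,0,0,0.035],[0,0,0,0,0,0,0.035]]'|egrep "pos|contact"; python3 -m pendant '[[0,0,0,0,0,0,0.035]]'|egrep "pos|contact"
```

```text
position: [442.5, 223.2, 18.9]
contact_force: [-4.1, -1.1, 10.9]
position: [442.5, 223.3, 19.0]
contact_force: [-3.6, -0.9, 10.8]
```

```bash
python3 -m pendant '[[0,0,0,0,0,0,0.055],[0,0,0,0,0,0,0.055],[0,0,0,0,0,0,0.055],[0,0,-0.02,0,0,0,0.06],[0,0,-0.04,0,0,0,0.085],[0,0,-0.03,0,0,8,0.085],[0,0,0,0,0,0,0.085]]'|head -2; python3 - <<'E'
from h import *
go(673.5,27.5,100,135)
E
```

```text
clock: 20.4
position: [444.7, 225.1, 111.4]
clock 20.4 pos [444.7 225.1 111.4] head 134.9 turn z -0.1 shift after turn [ -22.  -301.5   11.9] j6 -1.58 tilt [ 0.007  0.006 -1.   ] F [ 1.1 -0.4  0.3] grip 84.9
```

```bash
python3 -m pendant '[[-0.0022,-0.016,0.001,0,0,0,0.085],[-0.0022,-0.032,0.001,0,0,0,0.085],[-0.0022,-0.036,0.001,0,0,0,0.085],[-0.0022,-0.036,0.001,0,0,0,0.085],[-0.0022,-0.036,0.001,0,0,0,0.085],[-0.0022,-0.036,0.001,0,0,0,0.085],[-0.0022,-0.036,0.001,0,0,0,0.085],[-0.0022,-0.036,0.001,0,0,0,0.085],[-0.0022,-0.024,0.001,0,0,0,0.085],[-0.0022,-0.013,0.001,0,0,0,0.085],[0,0,0,0,0,0,0.085],[0,0,0,0,0,0,0.085]]'|head -2; python3 - <<'E'
from h import *
from bench import arm
r=arm.get_image("wrist");cv2.imwrite("pics/w5.png",r["image"][:,:,::-1])
go(673.5,27.5,36,135)
r=arm.get_image("wrist");m=(r["image"].max(2)<48).astype(np.uint8)
print(plane(r,256,219,50))
E
```

```text
clock: 21.6
position: [669.7, 26.2, 96.6]
clock 21.6 pos [669.6  26.5  97. ] head 135.0 turn z 0.0 shift after turn [-3.5 -2.1 61. ] j6 -1.06 tilt [-0.001  0.    -1.   ] F [-0.6  1.1  0.2] grip 85.0
[671.59811435  26.15919179  50.        ]
```

View pics/w5.png

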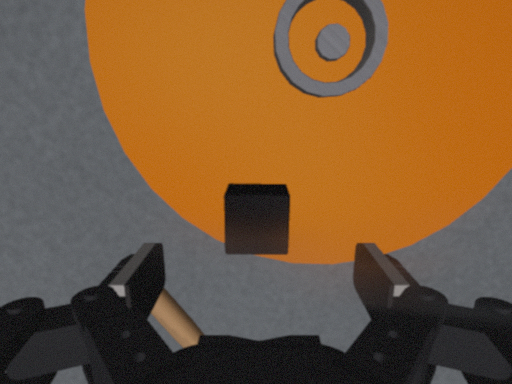

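The black square's top face is at (257,222), square to the fingers and centred. The file handle at (180,320) lies outside the finger path.

```bash
python3 -m pendant '[[-0.001,0,0.02,0,0,0,0.08],[0,0,0.028,0,0,0,0.075],[0,0,0.012,0,0,0,0.075],[0,0,0,0,0,0,0.06],[0,0,0,0,0,0,0.035],[0,0,0,0,0,0,0.035],[0,0,0,0,0,0,0.035],[0,0,0,0,0,0,0.035]]'; python3 -m pendant '[[0,0,-0.015,0,0,0,0.035],[0,0,-0.03,0,0,0,0.035],[0,0,-0.03,0,0,-8,0.035],[0,0,-0.01,0,0,0,0.035],[0,0,0,0,0,0,0.035]]'|head -2;python3 - <<'E'
from h import *
go(432.4,300,36,142.6)
E
```

```text
clock: 22.5
position: [672.4, 26.9, 39.2]
ee_rot: [-0.383, 0.924, -0.0, 0.002]
contact_force: [-1.1, 1.4, 5.1]
gripper_width: 38.8
grasp_force: 63.4
clock: 23.0
position: [672.1, 26.6, 124.5]
clock 23.0 pos [672.1  26.6 124.5] head 142.8 turn z 0.2 shift after turn [-71.4 356.7  87.9] j6 -0.93 tilt [ 0.004  0.001 -1.   ] F [-0.4 -0.3 -1.5] grip 38.2
```

```bash
python3 -m pendant '[[-0.0034,0.017,0,0,0,0,0.035],[-0.007,0.035,0,0,0,0,0.035],[-0.0074,0.037,0,0,0,0,0.035],[-0.0074,0.037,0,0,0,0,0.035],[-0.0074,0.037,0,0,0,0,0.035],[-0.0074,0.037,0,0,0,0,0.035],[-0.0074,0.037,0,0,0,0,0.035],[-0.0074,0.037,0,0,0,0,0.035],[-0.0074,0.037,0,0,0,0,0.035],[-0.006,0.03,0,0,0,0,0.035],[-0.0032,0.016,0,0,0,0,0.035],[0,0,0.02,0,0,0,0.035]]'|head -2;python3 -m pendant '[[0,0,0.03,0,0,0,0.035],[0,0,0.025,0,0,0,0.035],[0,0,0.01,0,0,0,0.035],[0,0,0.005,0,0,0,0.035],[0,0,0,0,0,0,0.035]]'; python3 - <<'E'
from h import *
go(432.4,300,19,142.6)
E
```

```text
clock: 24.2
position: [428.6, 300.7, 103.0]
clock: 24.7
position: [429.2, 298.1, 31.9]
ee_rot: [-0.446, 0.895, -0.0, -0.001]
contact_force: [0.4, -0.9, -1.2]
gripper_width: 38.7
grasp_force: 62.8
clock 24.7 pos [429.2 298.1  31.9] head 142.9 turn z 0.3 shift after turn [-3.4 -1.4 12.9] j6 -1.56 tilt [-0.001 -0.001 -1.   ] F [ 0.4 -0.9 -1.2] grip 38.7
```

```bash
python3 -m pendant '[[-0.003,-0.001,0.007,0,0,0,0.035],[0,0,0.002,0,0,0,0.035],[0,0,0,0,0,0,0.035]]'|egrep "pos|contact"; python3 -m pendant '[[0,0,0.002,0,0,0,0.035],[0,0,0,0,0,0,0.035]]'|egrep "pos|contact"; python3 -m pendant '[[0,0,0.0015,0,0,0,0.035],[0,0,0,0,0,0,0.035]]'|egrep "pos|contact"
```

```text
position: [432.1, 300.3, 23.6]
contact_force: [-0.1, 0.1, -1.0]
position: [431.9, 300.2, 21.5]
contact_force: [0.8, 0.4, -2.5]
position: [431.8, 300.2, 19.9]
contact_force: [0.6, -0.2, -1.5]
```

```bash
python3 -m pendant '[[0,0,0.0015,0,0,0,0.035],[0,0,0,0,0,0,0.035]]'|egrep "pos|contact"; python3 -m pendant '[[0,0,0.001,0,0,0,0.035],[0,0,0,0,0,0,0.035]]'|egrep "pos|contact"
```

```text
position: [432.0, 300.3, 19.2]
contact_force: [-1.5, -0.7, 5.1]
position: [432.0, 300.3, 19.1]
contact_force: [-4.3, -1.4, 11.6]
```

```bash
python3 -m pendant '[[0,0,0,0,0,0,0.055],[0,0,0,0,0,0,0.055],[0,0,0,0,0,0,0.055],[0,0,-0.02,0,0,0,0.06],[0,0,-0.04,0,0,0,0.07],[0,0,-0.045,0,0,0,0.07],[0,0,0,0,0,0,0.07]]'|head -2; python3 - <<'E'
from h import *
go(468.5,10,120,None)
E
```

```text
clock: 26.5
position: [435.0, 303.3, 128.5]
clock 26.5 pos [435.  303.3 128.5] head 143.1 turn z 0 shift after turn [ 214.4 -203.     6.1] j6 -1.56 tilt [ 0.009  0.009 -1.   ] F [ 1.2  0.  -0.3] grip 70.0
```

```bash
python3 -m pendant '[[0.012,-0.0114,0,0,0,0,0.07],[0.025,-0.0237,0,0,0,0,0.07],[0.026,-0.0246,0,0,0,0,0.07],[0.026,-0.0246,0,0,0,0,0.07],[0.026,-0.0246,0,0,0,0,0.07],[0.026,-0.0246,0,0,0,0,0.07],[0.026,-0.0246,0,0,0,0,0.07],[0.026,-0.0246,0,0,0,0,0.07],[0.015,-0.0142,0,0,0,0,0.07],[0.0064,-0.006,0,0,0,0,0.07],[0,0,0,0,0,0,0.07],[0,0,0,0,0,0,0.07]]'|head -2; python3 - <<'E'
from h import *
from bench import arm
r=arm.get_image("wrist");cv2.imwrite("pics/w6.png",r["image"][:,:,::-1])
go(468.5,10,61,None)
Rm=R.from_quat(r["rotation"]).as_matrix()
q=Rm.T@(np.array([468.5,10,75])-r["xyz"]);print(q[:2]/q[2]*r["fx"]+[r["cx"],r["cy"]])
E
```

```text
clock: 27.7
position: [464.5, 7.0, 121.9]
clock 27.8 pos [464.6   7.4 122.1] head 143.0 turn z 0 shift after turn [-4.5 -1.6 61.1] j6 -1.01 tilt [-0.001 -0.    -1.   ] F [-0.7 -0.4 -0.4] grip 70.2
[256.51966873 224.64016418]
```

View pics/w6.png

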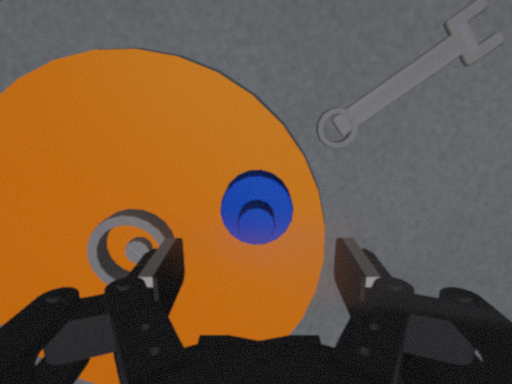

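The weight's knob is at (256,222), within 3 px of the prediction and centred between the fingers.

```bash
python3 -m pendant '[[-0.0045,-0.001,0.02,0,0,0,0.06],[0,0,0.025,0,0,0,0.055],[0,0,0.015,0,0,0,0.055],[0,0,0,0,0,0,0.04],[0,0,0,0,0,0,0.015],[0,0,0,0,0,0,0.015],[0,0,0,0,0,0,0.015],[0,0,0,0,0,0,0.015],[0,0,0,0,0,0,0.015]]'; python3 - <<'E'
from h import *
go(615.6,301.7,61,None)
import pickle
d=pickle.load(open("d0.pkl","rb"));T=d["top"];print(plane(T,109.6,169.2,10))
E
```

```text
clock: 28.65
position: [468.9, 10.3, 63.1]
ee_rot: [-0.446, 0.895, -0.0, 0.001]
contact_force: [-1.7, 2.3, 1.0]
gripper_width: 21.7
grasp_force: 59.3
clock 28.6 pos [468.9  10.3  63.1] head 143.0 turn z 0 shift after turn [-321.    58.3    2.6] j6 -1.02 tilt [ 0.002  0.001 -1.   ] F [-1.7  2.3  1. ] grip 21.7
[614.32928711 299.36938124  10.        ]
```

```bash
python3 -m pendant '[[0,0,-0.01,0,0,0,0.015],[0,0,-0.025,0,0,0,0.015],[0,0,-0.025,0,0,0,0.015],[0,0,0,0,0,0,0.015]]'; python3 -m pendant '[[-0.015,0.003,0,0,0,0,0.015],[-0.03,0.0055,0,0,0,0,0.015],[-0.033,0.0058,0,0,0,0,0.015],[-0.033,0.0058,0,0,0,0,0.015],[-0.033,0.0058,0,0,0,0,0.015],[-0.033,0.0058,0,0,0,0,0.015],[-0.033,0.0058,0,0,0,0,0.015],[-0.033,0.0058,0,0,0,0,0.015],[-0.033,0.0058,0,0,0,0,0.015],[-0.028,0.005,0,0,0,0,0.015],[-0.015,0.003,0,0,0,0,0.015],[0,0,0,0,0,0,0.015]]';python3 - <<'E'
from h import *
go(614.5,299.7,43,None)
E
```

```text
clock: 29.05
position: [470.3, 10.2, 125.7]
ee_rot: [-0.446, 0.895, -0.001, 0.003]
contact_force: [0.9, 1.2, -3.7]
gripper_width: 21.7
grasp_force: 59.5
clock: 30.25
position: [614.5, 301.2, 119.1]
ee_rot: [-0.447, 0.895, -0.0, -0.002]
contact_force: [-0.7, -0.4, -4.8]
gripper_width: 21.4
grasp_force: 59.4
clock 30.2 pos [614.5 301.2 119.1] head 143.1 turn z 0 shift after turn [ 0.9 -1.  76.1] j6 -1.34 tilt [-0.003 -0.002 -1.   ] F [-0.7 -0.4 -4.8] grip 21.4
```

```bash
python3 -m pendant '[[0,0,0.02,0,0,0,0.015],[0,0,0.025,0,0,0,0.015],[0,0,0.018,0,0,0,0.015],[0,0,0.006,0,0,0,0.015],[0,0,0,0,0,0,0.015],[0,0,0,0,0,0,0.015]]'|egrep "pos|contact"; python3 -m pendant '[[0,0,0.002,0,0,0,0.015],[0,0,0,0,0,0,0.015]]'|egrep "pos|contact"; python3 -m pendant '[[0,0,0.0015,0,0,0,0.015],[0,0,0,0,0,0,0.015]]'|egrep "pos|contact"
```

```text
position: [615.2, 299.1, 53.9]
contact_force: [0.8, -0.4, -3.0]
position: [615.1, 299.1, 52.3]
contact_force: [-0.0, -0.5, -3.1]
position: [614.8, 298.9, 50.1]
contact_force: [0.1, -0.1, -3.8]
```

```bash
python3 -m pendant '[[0,0,0.004,0,0,0,0.015],[0,0,0,0,0,0,0.015]]'|egrep "pos|contact"; python3 -m pendant '[[0,0,0.002,0,0,0,0.015],[0,0,0,0,0,0,0.015]]'|egrep "pos|contact"; python3 -m pendant '[[0,0,0.001,0,0,0,0.015],[0,0,0,0,0,0,0.015]]'|egrep "pos|contact"
```

```text
position: [614.4, 298.6, 45.2]
contact_force: [-0.2, 0.3, -4.1]
position: [614.6, 298.8, 43.5]
contact_force: [0.3, -0.3, -3.1]
position: [614.9, 299.0, 43.2]
contact_force: [0.0, -0.7, -1.4]
```

```bash
python3 -m pendant '[[0,0,0.0012,0,0,0,0.015],[0,0,0,0,0,0,0.015]]'|egrep "pos|contact"; python3 -m pendant '[[0,0,0,0,0,0,0.04],[0,0,0,0,0,0,0.05],[0,0,0,0,0,0,0.05],[0,0,0,0,0,0,0.05],[0,0,-0.02,0,0,0,0.05],[0,0,-0.04,0,0,0,0.06],[0,0,-0.05,0,0,0,0.06],[0.03,0,-0.03,0,0,0,0.06],[0.04,0,0,0,0,0,0.06],[0.04,0,0,0,0,0,0.06],[0.04,0,0,0,0,0,0.06],[0,0,0,0,0,0,0.06]]'; python3 - <<'E'
from h import *
from bench import arm
import pickle
d=pickle.load(open("d0.pkl","rb"))["top"]
for n in("top","scene"):
    r=arm.get_image(n);cv2.imwrite(f"pics/{n}9.png",cv2.resize(r["image"][:,:,::-1],(800,600)))
    if n=="top":
        for k,a,rad in(("green",(338,152),25),):print(blob(d,k,a,rad)[0],blob(r,k,a,rad)[0])
E
```

```text
position: [615.0, 298.9, 43.2]
contact_force: [-2.6, -0.6, 5.1]
clock: 33.25
position: [521.2, 175.7, 182.0]
ee_rot: [-0.445, 0.896, 0.0, -0.001]
contact_force: [-0.1, 0.2, 0.4]
gripper_width: 59.7
grasp_force: 0.0
[338.21801567 152.02741514] [338.21409922 152.00522193]
```

View pics/top9.png

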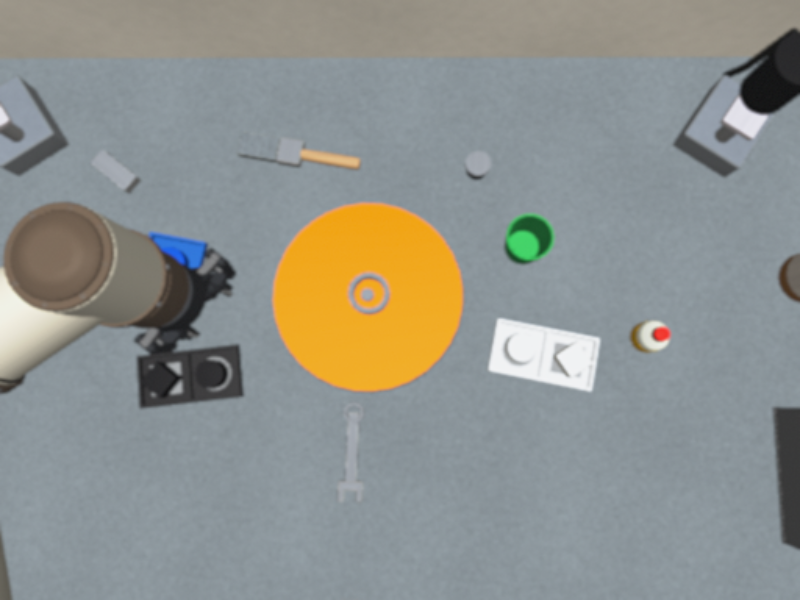

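View pics/scene9.png

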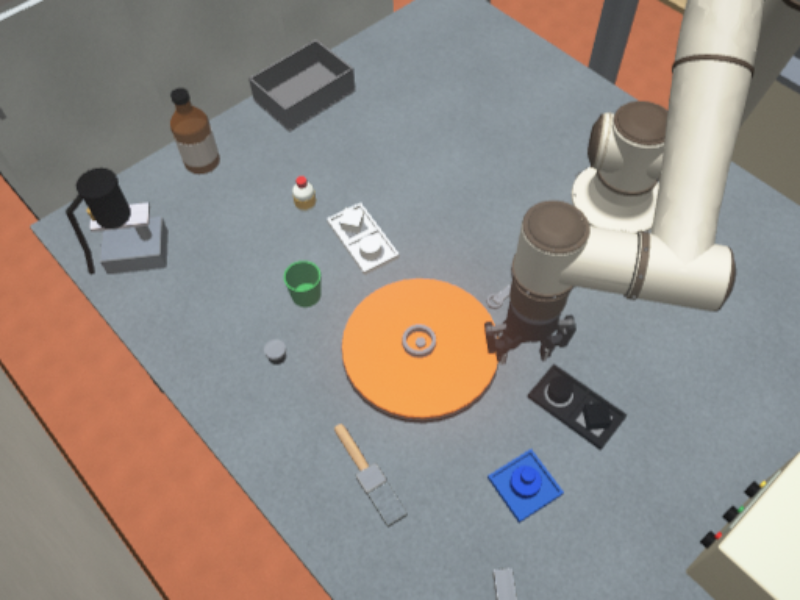

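Both views show all five pieces lying flat in their own bays: white tray at (522,347) and (572,358), black tray at (213,374) and (165,378) in the top view, and the weight at (526,480) in the scene view. The bottle and beaker have not moved, and the gripper is clear.

```bash
python3 -c "
from bench import arm
print(arm.job_done())"
```

```text
the job is handed in; nothing more can be done
None
```

All five pieces are in their own bays and the job is handed in: the final pictures show each lying flat and the bottle and beaker where they started, about 33 s of the 112 s were used, and the hand-in returned no verdict.

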